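Close the tall canister and bring it to the front of the fixings carousel

TASK

The tall canister on the fixings carousel has a loose cap. First screw that cap clockwise until it is fully tight, then turn the carousel (either way) until the tall canister stands at the front, squarely behind the upright steel pointer on the fixed plinth, and end the program there with the gripper still holding the carousel firmly and motionless, without letting go. The cap must still be tight at the end; leave the glue bottle, roll of masking tape and battery where they are.

Things in the scene. Friction and masses are not known exactly. Their poses are not given: they have to be found in the camera images.
- base: fixed round wooden plinth of the carousel, 224 mm across, 18 mm high; origin under its centre, on the carousel's upright turning axis. Its own -x is the front (roughly towards the robot): there a dark steel foot plate 30 mm wide sticks out, bearing an upright steel pointer 14 mm wide, 8 mm thick, 142 mm from the axis, its top 48 mm above the bench
- turntable: plywood disc, 250 mm across, 14 mm thick, top 40 mm above the bench, with four canisters at 90 degrees; turns freely round, either way, about the plinth's axis. Needs about 0.2 N m (2.4 N at a canister), stays where left. Origin on the axis at its underside, 26 mm above the bench. The tall canister is on its own -x; its axes agree with the plinth's when that is at the front
- cap (a joint): the tall canister's captive black screw cap: 0 = tight, on a hard stop; grows as it is unscrewed (counter-clockwise from above) up to 1.5; starts 0.7 to 1.3 rad. Needs about 0.05 N m, does not rise or sink, stays where left. Ribbed disc 51 mm across, 135 to 151 mm above the bench, with a grip bar across its top. Tight, the bar lies radially (on the line from turning axis to canister)
- tall_canister (a point): centre line of the tall aluminium canister (58 mm across, fixed on the turntable, 40 to 135 mm above the bench), 90 mm above the bench, 85 mm from the turning axis. The other three canisters are alike but short: they end 85 mm above the bench, with caps that are tight and do not turn, whose grip bars reach 131 mm above the bench
- cap_grip (a point): centre of the grip bar on the tall canister's cap, on the cap's axis, 166 mm above the bench, 85 mm from the carousel's axis; turns with the cap. The bar is 42 mm long (along the point's x), 12 mm thick (along its y) and upright, 151 to 181 mm above the bench; the flat cap top is just under it at 151 mm
- front_place (a point): fixed point of the plinth, 85 mm from the axis towards the pointer, 166 mm above the bench: the tall canister's centre line passes through it when the canister is at the front
- glue_bottle: bystander: white and blue glue bottle with orange nozzle, 61 mm across, 200 mm high; origin under its centre
- masking_tape: bystander: roll of masking tape lying flat, 96 mm across, 25 mm high; origin under its centre
- battery: bystander: black and green tool battery, 63x75x60 mm; origin under its centre. Room: tall planks lean past the bench's right end (about x 0.35 to 0.65, y below -0.4), so come in from the robot's side; a timber rack hangs over the bench's back part (x above 0.63, from 0.61 m up)

How it is judged:
By the outcome, as a careful person would: the job done as asked, in the order asked, and still so for the second after the job is handed in, while the arm keeps its last pose, push and grip.
It also fails if it takes over 51 s, if anything falls off the work surface, if the arm or the gripper's body presses on something with over 40 N, if the wrist force passes 120 N, or if a joint passes its speed limit or range.

ROBOT

A 6-joint arm with a two-finger parallel gripper is mounted at the origin on a cart in front of the work surface, level with it; the furniture and walls round the work are solid. World frame = base frame: x ahead of the robot, y to its left, z up, the work surface at z = 0. Lengths are in m, angles in rad, forces in N, time in s.
With the tool pointing down it reaches from about 0.325 to 0.9 m from the base axis. Payload 3.5 kg.
Tool frame: the origin (TCP) lies between the finger pads; the fingertips stand 11 mm ahead of it and the grasp point (between the pads) lies 8 mm behind it; y points along the fingers, z is the direction in which the jaws open and shut, and the axes are right-handed (so a half turn about y gives the same grasp; the last joint's range is limited). The gripper opens to 85 mm and grips with 20 to 120 N. Pads are 22 mm wide; open, the fingers measure 114 mm over their backs; the gripper's body (76 mm by 85 mm) begins 54 mm behind the grasp point. The pads swing forward as they close: fully open they stand 13 mm farther back than shut.
Start: joints at [-1.44, 0.276, -0.026, 1.268, 0, 1.467], TCP at [0.145, -0.608, 0.242] pointing down, gripper open.
Joint ranges: [-3.12, 3.12], [-0.85, 1.88], [-1.08, 1.24], [-1.95, 2.15], [-1.57, 1.53], [-3.14, 3.14]. Speed limits (rad/s): [2.57, 2.57, 3.14, 3.14, 3.14, 3.14].

INTERFACE

Orientations are given as a rotation vector (axis times angle).
In Python, from rig import robot gives the robot as it stands.
- The arm moves only by the tool send_rows, never from a script. Its argument "motion" is a list that holds one entry, the list of rows, each a list of 7 numbers: the turn, a rotation vector about the tool's x, y, z in rad, then the shift along the tool's x, y, z in cm, then the closure in counts, from 0 (fully open) to 255 (shut). A call has 1 to 5 rows; each row is the pose to reach, as a shift and turn from the pose commanded when the call began, along the tool's axes at that moment; what a row does not reach only later rows make up. A row lasts 1/10 s, in which the tool goes at most 50 mm and 8.59 degrees, less where a joint would pass 70% of its speed; a pose out of reach is approached as far as the arm can. A call with a gripper value outside its range is refused whole. The fingers move at their own pace and stop on an object; "grip_force" is the grip in N (left out, the last holds). Time passes only in rows, so rows that repeat a pose let the fingers close. It gives the time, the measured TCP pose, the force and the opening at its end, in the units of the state.
- robot.get_obs(): the state, without advancing time (a new reading comes with each control period).
- robot.grab_frame(name): name is "side" or "top" or "wrist"; returns the picture (384x512x3 uint8, red, green, blue); there is no depth.
- robot.camera_model(name): a dict with "intrinsics" (3x3 intrinsics, pixels), "k1" (the pictures are not rectified: a ray, as slopes to the right and down, at radius r is drawn at 1 + k1 r^2 times it, then the intrinsics apply), "rvec" (rotation vector, rad) and "tvec" (3), from world to camera coordinates, as OpenCV has them. Camera axes: x right, y down, z forward; pixel columns grow to the right and rows downward; lengths in m; the calibration is good to about 2 mm. A picture is of the moment at which its call begins: read the wrist's pose just before it. camera_model takes no time and is no camera call; for the wrist camera it gives the pose at the moment of the call.
- robot.close_job(): hands the job in, once; it reports no verdict.
Trained networks look in the newest picture that a camera, given by its name, has taken for a name from the list of things; names that differ only in an ending like _2 or _b are one class to them, and where a whole thing is asked for, a point or a joint stands for the part that bears it (a point fixed in the world has none). Each returns a list of dicts, best first, with "confidence" (0 to 1); they miss things now and then, are a little off and sometimes report something else, mostly with a low value. They report only what shows in the picture. A call takes as long as a camera call.
- robot.cut_out(name, camera): "region" (384x512 bool, what is visible of it).
- robot.tip_of(name, camera): "xyz" ([x, y, z] in m, in the coordinates of the camera as it stood for that picture, good to about 4 mm: a listed point, or the origin of a listed thing).
The state is a dict: "time_s": time; "q": joint angles; "qd": joint speeds; "tau": joint torques, N m; "ee_pos": TCP position; "orientation": TCP orientation; "ft_force": force on the tool from outside, world axes, zero at the start; "torque": the same for the moment, N m; "width": finger opening in m.
Only numpy, scipy, OpenCV 4.12 (cv2) and the standard library are available. Lean on these libraries where they do the work, as an engineer would, in place of code of your own. Each camera call takes 0.05 s, during which the arm holds its last target.

## Working session

There is one attempt and no reset: what is moved stays moved. The work goes in short steps, Python scripts to look and compute and a tool call to move; the robot and the scene stay as the last step left them, time stands still between calls to the robot, and variables do not carry over. Pictures are saved under pics/ and viewed, and the job is handed in when it is done.

Besides the shell and the picture viewer there is one more tool, called after "Emit:" by a JSON object that holds its "fn" and its "kwargs", one argument or row to a line. send_rows: Moves the arm, as the interface text tells. Its arguments: {"type":"object","properties":{"motion":{"type":"array","items":{"type":"array","items":{"type":"array","items":{"type":"number"}}}},"grip_force":{"type":"number"}},"required":["motion"]}

```bash
mkdir -p pics; ls
cat > h.py <<'E'
import numpy as np, cv2
from scipy.spatial.transform import Rotation as R
from rig import robot
def cam2w(cam,p):
    m=robot.camera_model(cam); Rm=R.from_rotvec(np.ravel(m['rvec'])).as_matrix()
    return Rm.T@(np.asarray(p)-np.ravel(m['tvec']))
def proj(cam,P):
    m=robot.camera_model(cam); Rm=R.from_rotvec(np.ravel(m['rvec'])).as_matrix()
    c=(Rm@np.atleast_2d(P).T).T+np.ravel(m['tvec']); s=c[:,:2]/c[:,2:]
    s=s*(1+m['k1']*(s**2).sum(1,keepdims=True)); K=np.array(m['intrinsics'])
    return s@np.diag([K[0,0],K[1,1]])+K[:2,2]
def unproj(cam,uv,z):
    from scipy.optimize import least_squares
    m=robot.camera_model(cam)
    r=least_squares(lambda x: proj(cam,[x[0],x[1],z])[0]-uv,[0.5,0.])
    return r.x
def snap(cam,name):
    im=robot.grab_frame(cam); cv2.imwrite(f'pics/{name}.png',im[:,:,::-1]); return im
E
python3 - <<'E'
from h import *
o=robot.get_obs(); print(o)
for c in ['side','top','wrist']:
    snap(c,c+'0')
    for n in ['base','turntable','cap_grip','tall_canister','glue_bottle','masking_tape','battery']:
        if c=='wrist': continue
        r=robot.tip_of(n,c)
        print(c,n,[(np.round(cam2w(c,d['xyz']),3).tolist(),round(d['confidence'],2)) for d in r[:3]])
E
```

```text
pics
{'time_s': 0.0, 'q': array([-1.44040102e+00,  2.77167155e-01, -2.78620719e-02,  1.26798329e+00,
       -9.09122676e-06,  1.46742547e+00]), 'qd': array([-1.99833182e-04,  1.27692206e-04,  7.55177426e-04,  1.30818441e-03,
        3.97933950e-05,  1.55334116e-05]), 'tau': array([-6.26719866e-04, -4.45499539e+01,  2.95206124e+01,  1.62019674e-02,
       -1.33175386e-04,  1.44287850e-05]), 'ee_pos': array([ 0.14468611, -0.60726536,  0.24114731]), 'orientation': array([-0.24632497,  2.09983042, -2.09515073]), 'ft_force': array([-0.17104961,  0.32849941, -0.05303643]), 'torque': array([-0.01866468, -0.04645426, -0.01369925]), 'width': 0.0853875981044657}
side base [([0.518, 0.0, -0.001], 0.91), ([0.458, 0.298, -0.005], 0.7)]
side turntable [([0.524, 0.001, 0.028], 0.78)]
side cap_grip [([0.467, -0.309, -0.0], 0.74), ([0.534, -0.083, 0.168], 0.49)]
side tall_canister [([0.537, -0.08, 0.091], 0.94)]
side glue_bottle [([0.456, 0.296, -0.002], 0.76)]
side masking_tape [([0.408, 0.221, -0.005], 0.71)]
side battery [([0.467, -0.311, -0.0], 0.82)]
top base [([0.519, -0.002, 0.001], 0.61)]
top turntable [([0.522, 0.0, 0.02], 0.62)]
top cap_grip [([0.532, -0.083, 0.163], 0.8)]
top tall_canister [([0.534, -0.081, 0.092], 0.75)]
top glue_bottle [([0.458, 0.299, 0.001], 0.56)]
top masking_tape [([0.407, 0.217, -0.001], 0.82)]
top battery [([0.466, -0.314, 0.0], 0.95)]
```

Run:
```python
import cv2
a=cv2.imread('pics/side0.png');b=cv2.imread('pics/top0.png')
print(a.shape)
b2=b
cv2.imwrite('pics/topb.png',cv2.resize(b,(800,600),interpolation=cv2.INTER_CUBIC))
cv2.imwrite('pics/sideb.png',cv2.resize(a,(800,600),interpolation=cv2.INTER_CUBIC))
from h import *
for c in ['top','side']:
  print(c,proj(c,[[0.52,0,0],[0.534,-.083,.166],[.534,-.083,.181]]).round(1).tolist())
```

```text
(384, 512, 3)
top [[260.1, 184.5], [287.9, 174.5], [288.2, 173.9]]
side [[249.7, 221.6], [244.7, 163.2], [244.5, 159.0]]
```

View pics/topb.png

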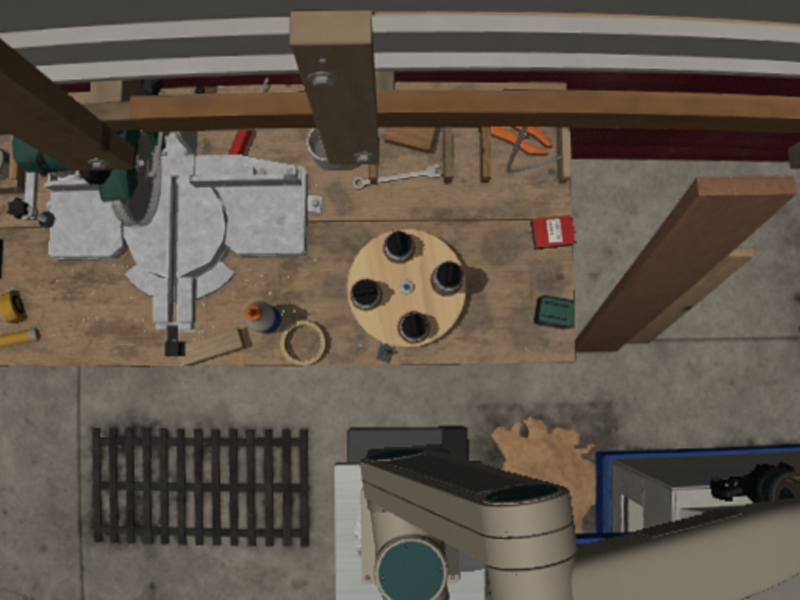

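View pics/sideb.png

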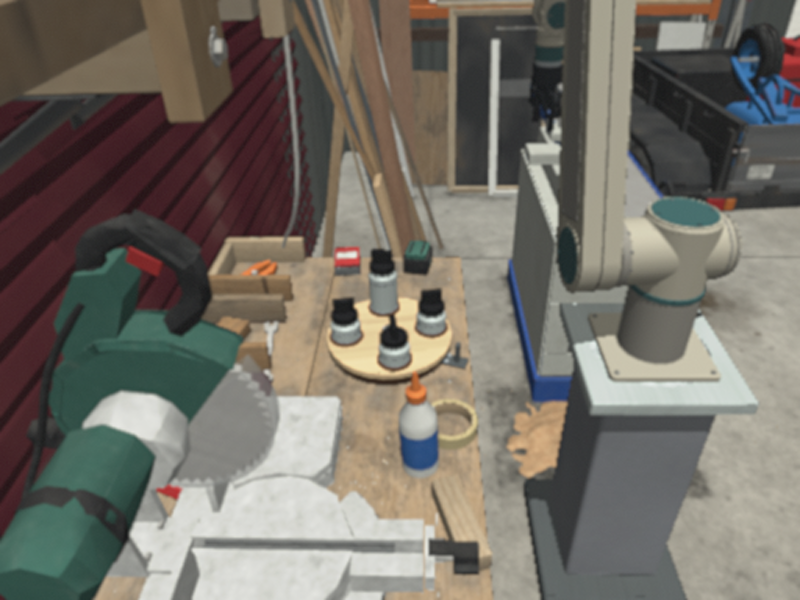

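Run:
```python
from h import *
o=robot.get_obs(); M=R.from_rotvec(o['orientation']).as_matrix(); print(M.round(3)); print(o['time_s'])
m=robot.camera_model('wrist'); Rm=R.from_rotvec(np.ravel(m['rvec'])).as_matrix()
C=-Rm.T@np.ravel(m['tvec']); print('cam in tool', (M.T@(C-o['ee_pos'])).round(3), '\ncam axes in tool (cols x,y,z)\n',(M.T@Rm.T).round(2), m['intrinsics'],m['k1'])
p=unproj('top',np.array([385,353])*.64,0.048); print('pointer approx',p)
for c in ['side','top']:
    snap(c,c+'1')
    for n in ['front_place','cap_grip']:
        r=robot.tip_of(n,c)
        print(c,n,[(np.round(cam2w(c,d['xyz']),3).tolist(),round(d['confidence'],2)) for d in r[:3]])
im=cv2.imread('pics/top1.png'); c=im[140:240,200:320]; cv2.imwrite('pics/topc.png',cv2.resize(c,None,fx=6,fy=6,interpolation=cv2.INTER_CUBIC))
```

```text
[[-0.973  0.     0.232]
 [-0.232 -0.    -0.973]
 [-0.    -1.     0.   ]]
0.85
cam in tool [-0.074 -0.132 -0.   ] 
cam axes in tool (cols x,y,z)
 [[-0.    0.96  0.29]
 [ 0.   -0.29  0.96]
 [ 1.    0.   -0.  ]] [[321.15538316   0.         256.28792397]
 [  0.         321.15538316 188.78116996]
 [  0.           0.           1.        ]] -0.02789023483677471
pointer approx [0.38193208 0.04577442]
side front_place [([0.442, 0.029, 0.165], 0.87)]
side cap_grip [([0.538, -0.082, 0.17], 0.58)]
top front_place []
top cap_grip [([0.532, -0.078, 0.161], 0.66)]
```

View pics/topc.png

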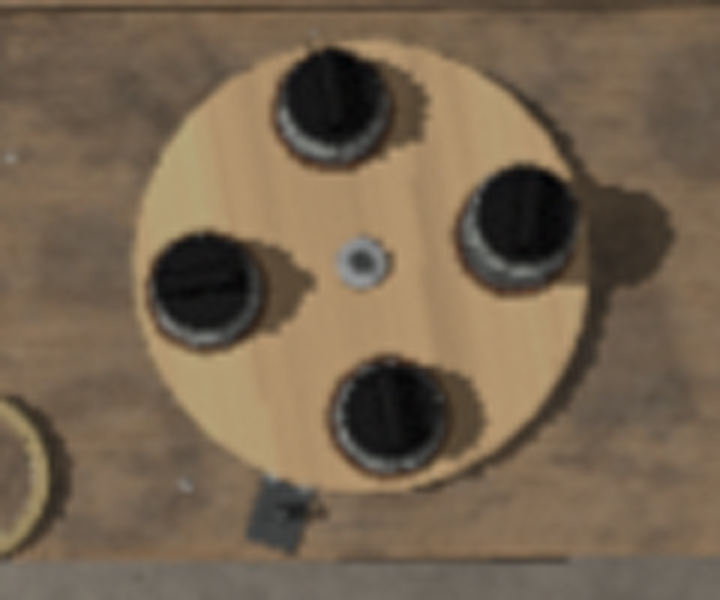

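```bash
cat >> h.py <<'E'
def plan(wps,start=None,n=5,g=0):
    """wps: list of (x,y,z,psi_deg) tool-down; start likewise; prints rows final per call"""
    if start is None:
        o=robot.get_obs(); M=R.from_rotvec(o['orientation']).as_matrix()
        start=(*o['ee_pos'],np.degrees(np.arctan2(M[1,2],M[0,2]))); print('start',np.round(start,4))
    cur=np.array(start,float)
    for w in wps:
        w=np.array(w,float); d=w[:3]-cur[:3]; p=np.radians(cur[3])
        tx=np.array([np.sin(p),-np.cos(p),0]); tz=np.array([np.cos(p),np.sin(p),0])
        sx,sy,sz=round(100*d@tx,2),round(-100*d[2],2),round(100*d@tz,2)
        ry=round(-np.radians(w[3]-cur[3]),3)
        rows=[[0,round(ry*k/n,3),0,round(sx*k/n,2),round(sy*k/n,2),round(sz*k/n,2),g] for k in range(1,n+1)]
        print(rows)
        cur=np.array([*(cur[:3]+(sx*tx+sz*tz)/100-np.array([0,0,sy/100])),cur[3]-np.degrees(ry)])
    return cur
E
python3 - <<'E'
from h import *
s=-76.6
plan([(.19,-.48,.30,s+33.2),(.27,-.36,.33,s+66.4),(.35,-.24,.34,s+99.6),(.42,-.14,.34,s+132.8),(.47,-.07,.34,s+166)])
E
```

```text
start [  0.1448  -0.608    0.2423 -76.6027]
[[0, np.float64(-0.116), 0, np.float64(-1.47), np.float64(-1.15), np.float64(-2.28), 0], [0, np.float64(-0.232), 0, np.float64(-2.94), np.float64(-2.31), np.float64(-4.56), 0], [0, np.float64(-0.347), 0, np.float64(-4.42), np.float64(-3.46), np.float64(-6.84), 0], [0, np.float64(-0.463), 0, np.float64(-5.89), np.float64(-4.62), np.float64(-9.12), 0], [0, np.float64(-0.579), 0, np.float64(-7.36), np.float64(-5.77), np.float64(-11.4), 0]]
[[0, np.float64(-0.116), 0, np.float64(-2.84), np.float64(-0.6), np.float64(-0.49), 0], [0, np.float64(-0.232), 0, np.float64(-5.69), np.float64(-1.2), np.float64(-0.98), 0], [0, np.float64(-0.348), 0, np.float64(-8.53), np.float64(-1.8), np.float64(-1.46), 0], [0, np.float64(-0.464), 0, np.float64(-11.38), np.float64(-2.4), np.float64(-1.95), 0], [0, np.float64(-0.58), 0, np.float64(-14.22), np.float64(-3.0), np.float64(-2.44), 0]]
[[0, np.float64(-0.116), 0, np.float64(-2.65), np.float64(-0.2), np.float64(1.15), 0], [0, np.float64(-0.232), 0, np.float64(-5.29), np.float64(-0.4), np.float64(2.3), 0], [0, np
[... 397 characters left out ...]
.0), np.float64(4.14), 0], [0, np.float64(-0.348), 0, np.float64(-3.88), np.float64(0.0), np.float64(6.21), 0], [0, np.float64(-0.464), 0, np.float64(-5.18), np.float64(0.0), np.float64(8.28), 0], [0, np.float64(-0.58), 0, np.float64(-6.47), np.float64(0.0), np.float64(10.35), 0]]
[[0, np.float64(-0.116), 0, np.float64(0.05), np.float64(0.0), np.float64(1.72), 0], [0, np.float64(-0.232), 0, np.float64(0.1), np.float64(0.0), np.float64(3.44), 0], [0, np.float64(-0.347), 0, np.float64(0.16), np.float64(0.0), np.float64(5.16), 0], [0, np.float64(-0.463), 0, np.float64(0.21), np.float64(0.0), np.float64(6.88), 0], [0, np.float64(-0.579), 0, np.float64(0.26), np.float64(0.0), np.float64(8.6), 0]]
```

Emit:
{"fn": "send_rows", "kwargs": {
  "motion": [
    [[0,-0.116,0,-1.5,-1.2,-2.3,0],[0,-0.232,0,-2.9,-2.3,-4.6,0],[0,-0.348,0,-4.4,-3.5,-6.8,0],[0,-0.464,0,-5.9,-4.6,-9.1,0],[0,-0.58,0,-7.4,-5.8,-11.4,0]]
  ]
}}

```text
time_s: 1.65
ee_pos: [0.1906, -0.4788, 0.3007]
orientation: [-0.754, 1.738, -1.738]
ft_force: [1.2, -0.3, -0.1]
width: 0.0854
```

Emit:
{"fn": "send_rows", "kwargs": {
  "motion": [
    [[0,-0.116,0,-2.8,-0.6,-0.5,0],[0,-0.232,0,-5.7,-1.2,-1,0],[0,-0.348,0,-8.5,-1.8,-1.5,0],[0,-0.464,0,-11.4,-2.4,-2,0],[0,-0.58,0,-14.2,-3,-2.4,0]]
  ]
}}

```text
time_s: 2.15
ee_pos: [0.2709, -0.3591, 0.3307]
orientation: [-1.123, 1.335, -1.336]
ft_force: [-0.1, -0.6, -0.5]
width: 0.0852
```

Emit:
{"fn": "send_rows", "kwargs": {
  "motion": [
    [[0,-0.116,0,-2.6,-0.2,1.2,0],[0,-0.232,0,-5.3,-0.4,2.3,0],[0,-0.348,0,-7.9,-0.6,3.5,0],[0,-0.464,0,-10.6,-0.8,4.6,0],[0,-0.58,0,-13.2,-1,5.8,0]]
  ]
}}

```text
time_s: 2.65
ee_pos: [0.3512, -0.2394, 0.3406]
orientation: [-1.375, 0.903, -0.904]
ft_force: [-0.6, -0.6, 0.4]
width: 0.0851
```

Emit:
{"fn": "send_rows", "kwargs": {
  "motion": [
    [[0,-0.116,0,-1.3,0,2.1,0],[0,-0.232,0,-2.6,0,4.1,0],[0,-0.348,0,-3.9,0,6.2,0],[0,-0.464,0,-5.2,0,8.3,0],[0,-0.58,0,-6.5,0,10.4,0]]
  ]
}}

```text
time_s: 3.15
ee_pos: [0.4214, -0.139, 0.3405]
orientation: [-1.522, 0.456, -0.457]
ft_force: [-0.4, -0.8, 0.3]
width: 0.0858
```

Emit:
{"fn": "send_rows", "kwargs": {
  "motion": [
    [[0,-0.116,0,0.1,0,1.7,0],[0,-0.232,0,0.1,0,3.4,0],[0,-0.348,0,0.2,0,5.2,0],[0,-0.464,0,0.2,0,6.9,0],[0,-0.58,0,0.3,0,8.6,0]]
  ]
}}

```text
time_s: 3.65
ee_pos: [0.4714, -0.0693, 0.3404]
orientation: [-1.571, 0.002, -0.002]
ft_force: [-0.2, 0.4, -0.5]
width: 0.0854
```

Run:
```python
from h import *
o=robot.get_obs(); print(o['q'].round(3),o['time_s'])
im=snap('wrist','w1'); cv2.imwrite('pics/w1b.png',cv2.resize(im[:,:,::-1],(800,600),interpolation=cv2.INTER_CUBIC))
c='wrist'
for n in ['front_place','cap_grip','turntable','base','tall_canister']:
    r=robot.tip_of(n,c)
    print(c,n,[(np.round(cam2w(c,d['xyz']),3).tolist(),round(d['confidence'],2)) for d in r[:3]])
```

```text
[-0.282 -0.028 -0.169  1.429 -0.    -0.279] 3.65
wrist front_place [([0.442, 0.032, 0.171], 0.82)]
wrist cap_grip [([0.536, -0.081, 0.171], 0.8)]
wrist turntable [([0.522, 0.001, 0.027], 0.91)]
wrist base [([0.523, -0.0, 0.003], 0.91)]
wrist tall_canister [([0.539, -0.084, 0.091], 0.91)]
```

View pics/w1b.png

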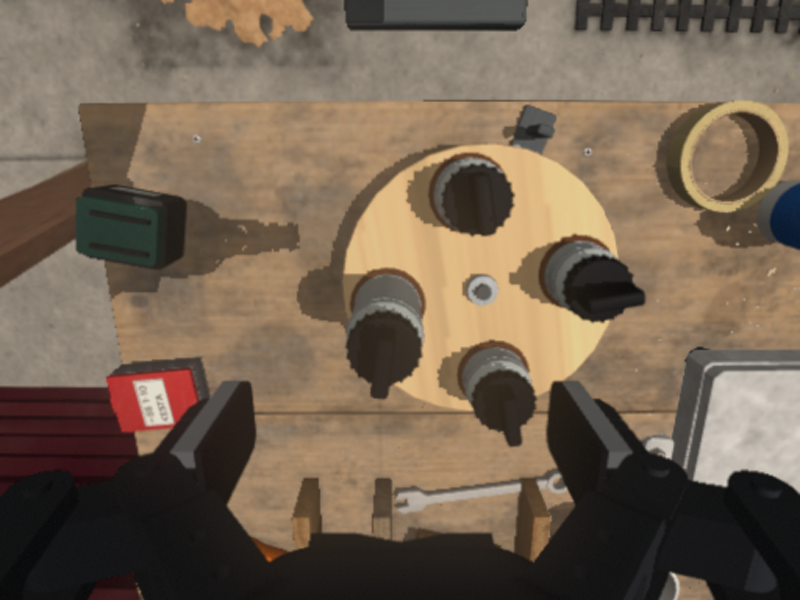

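Run:
```python
from h import *
im=cv2.imread('pics/w1.png')
c=im[160:270,195:295]; c=cv2.resize(c,None,fx=5.4,fy=5.4,interpolation=cv2.INTER_CUBIC)
c=(255*(c/255.)**0.45).astype('uint8'); cv2.imwrite('pics/w1c.png',c)
c=im[60:150,270:370]; c=cv2.resize(c,None,fx=6,fy=6,interpolation=cv2.INTER_CUBIC)
c=(255*(c/255.)**0.6).astype('uint8'); cv2.imwrite('pics/w1p.png',c)
# disc ellipse
hsv=cv2.cvtColor(im,cv2.COLOR_BGR2HSV)
A=np.array([.521,0.0])
print(proj('wrist',[[*A,.04],[.379,.048,.048],[.537,-.082,.181]]).round(1))
```

```text
[[306.9 184.2]
 [349.9  76.7]
 [245.1 239.2]]
```

View pics/w1c.png

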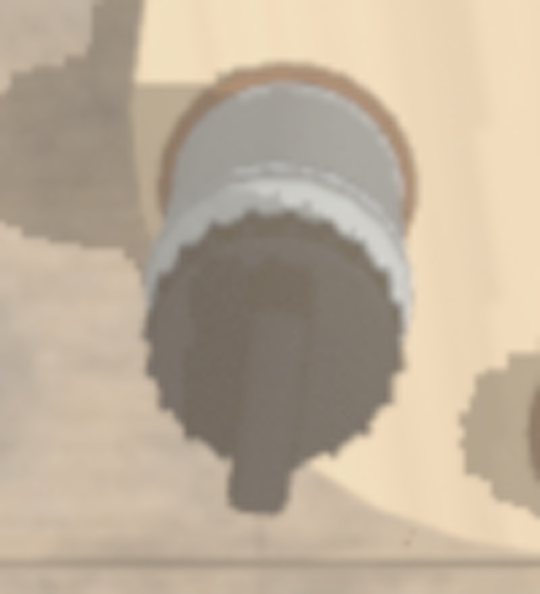

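View pics/w1p.png

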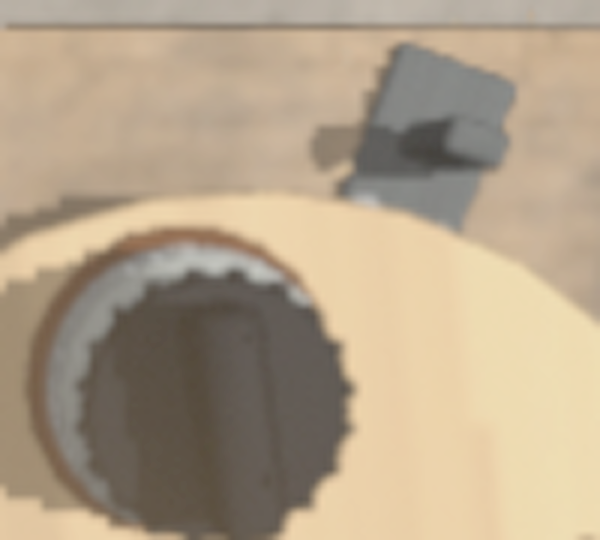

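Run:
```python
from h import *
from scipy.optimize import least_squares
im=cv2.imread('pics/w1.png')
u=lambda p,z:unproj('wrist',np.array(p),z)
a=u([246.9,217.0],.181);b=u([242.8,252.6],.181); print('bar',a,b,np.linalg.norm(b-a),(a+b)/2,np.degrees(np.arctan2(*(b-a)[::-1])))
print('ptr',u([349.7,83.2],.048),'foot outer mid',u([346.2,71],.004))
print('hub',u([482*.64,290*.64],.045))
# disc edge fit
g=cv2.cvtColor(im,cv2.COLOR_BGR2HSV).astype(float)
b3=im.astype(float)
A0=np.array([.521,0]);
pts=[]
G=cv2.GaussianBlur(b3[:,:,2],(0,0),0.7)
for t in np.radians(np.arange(0,360,2)):
    rs=np.arange(.113,.137,.0005)
    P=np.c_[A0[0]+rs*np.cos(t),A0[1]+rs*np.sin(t),np.full(len(rs),.04)]
    uv=proj('wrist',P).astype(np.float32)
    v=cv2.remap(G.astype(np.float32),uv[:,0][None],uv[:,1][None],cv2.INTER_LINEAR)[0]
    d=np.diff(v); k=d.argmin()
    if d[k]<-3 and 3<k<len(d)-4 and v[:k].mean()>150: pts.append([rs[k],t])
pts=np.array(pts); print(len(pts), np.degrees(pts[[0,-1],1]))
xy=A0+np.c_[pts[:,0]*np.cos(pts[:,1]),pts[:,0]*np.sin(pts[:,1])]
f=lambda x:np.hypot(xy[:,0]-x[0],xy[:,1]-x[1])-x[2]
r=least_squares(f,[*A0,.125],loss='soft_l1',f_scale=.0007); print('disc',r.x,np.std(r.fun),np.median(abs(f(r.x))))
```

```text
bar [ 0.5133515  -0.07978928] [ 0.5517796 -0.0846148] 0.038729890817243325 [ 0.53256555 -0.08220204] -7.157318559488857
ptr [0.38675948 0.04826841] foot outer mid [0.36952162 0.05453735]
hub [0.52160401 0.00148249]
117 [ 30. 356.]
disc [0.52030344 0.00067314 0.1232268 ] 0.001040681084607812 0.00027734719153728327
```

```bash
sed -i 's/        print(rows)/        print([[float(v) for v in r] for r in rows])/' h.py
python3 - <<'E'
from h import *
plan([(.535,-.082,.235,83)])
E
```

```text
start [ 4.70800e-01 -7.04000e-02  3.40300e-01  8.94559e+01]
[[0.0, 0.023, 0.0, 1.29, 2.11, -0.22, 0.0], [0.0, 0.045, 0.0, 2.57, 4.21, -0.44, 0.0], [0.0, 0.068, 0.0, 3.86, 6.32, -0.66, 0.0], [0.0, 0.09, 0.0, 5.14, 8.42, -0.88, 0.0], [0.0, 0.113, 0.0, 6.43, 10.53, -1.1, 0.0]]
```

Emit:
{"fn": "send_rows", "kwargs": {
  "motion": [
    [[0,0.023,0,1.3,2.1,-0.2,0],[0,0.045,0,2.6,4.2,-0.4,0],[0,0.068,0,3.9,6.3,-0.7,0],[0,0.09,0,5.1,8.4,-0.9,0],[0,0.113,0,6.4,10.5,-1.1,0]]
  ]
}}

```text
time_s: 4.45
ee_pos: [0.535, -0.0824, 0.2346]
orientation: [-1.569, 0.097, -0.097]
ft_force: [0.1, 1.0, -1.1]
width: 0.0851
```

Run:
```python
from h import *
o=robot.get_obs(); print(o['q'].round(3),o['time_s'],o['ee_pos'].round(4))
im=snap('wrist','w2'); cv2.imwrite('pics/w2b.png',(255*(cv2.resize(im[:,:,::-1],(800,600),interpolation=cv2.INTER_CUBIC)/255.)**.5).astype('uint8'))
c='wrist'
for n in ['front_place','cap_grip','turntable','base','tall_canister']:
    r=robot.tip_of(n,c)
    print(c,n,[(np.round(cam2w(c,d['xyz']),3).tolist(),round(d['confidence'],2)) for d in r[:3]])
plan([(.535,-.082,.167,83)])
```

```text
[-0.272  0.133 -0.22   1.217 -0.    -0.148] 4.45 [ 0.535  -0.0824  0.2346]
wrist front_place [([0.437, 0.03, 0.166], 0.84)]
wrist cap_grip [([0.535, -0.081, 0.167], 0.83)]
wrist turntable [([0.518, 0.002, 0.024], 0.8)]
wrist base [([0.52, 0.002, 0.004], 0.6)]
wrist tall_canister []
start [ 5.35100e-01 -8.20000e-02  2.36700e-01  8.30462e+01]
[[0.0, 0.0, 0.0, -0.0, 1.39, -0.0, 0.0], [0.0, 0.0, 0.0, -0.0, 2.79, -0.0, 0.0], [0.0, 0.001, 0.0, -0.01, 4.18, -0.0, 0.0], [0.0, 0.001, 0.0, -0.01, 5.58, -0.0, 0.0], [0.0, 0.001, 0.0, -0.01, 6.97, -0.0, 0.0]]
```

View pics/w2b.png

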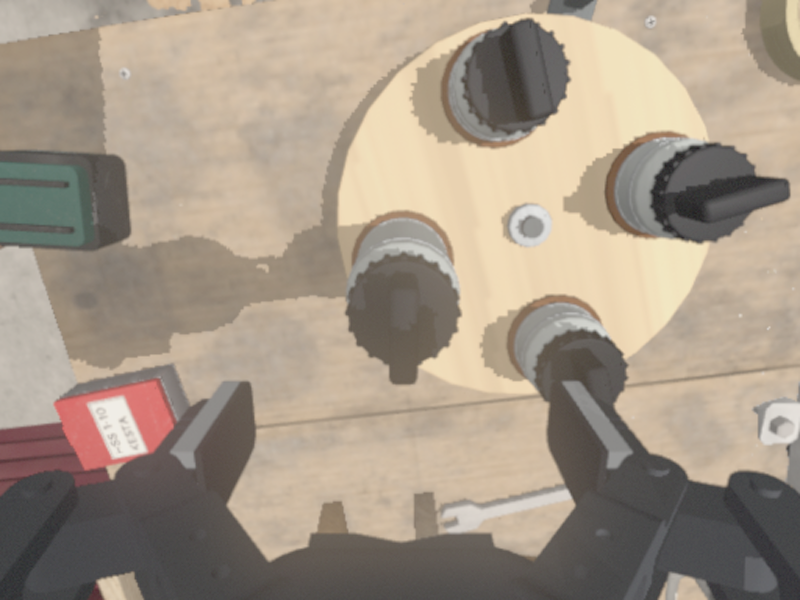

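Emit:
{"fn": "send_rows", "kwargs": {
  "motion": [
    [[0,0,0,0,1.4,0,0],[0,0,0,0,2.8,0,0],[0,0,0,0,4.2,0,0],[0,0,0,0,5.6,0,0],[0,0,0,0,6.9,0,0]]
  ]
}}

```text
time_s: 5.25
ee_pos: [0.5343, -0.0813, 0.1645]
orientation: [-1.568, 0.096, -0.094]
ft_force: [-0.6, -0.1, 0.0]
width: 0.0852
```

Emit:
{"fn": "send_rows", "kwargs": {
  "motion": [
    [[0,0,0,0,0,0,150],[0,0,0,0,0,0,200],[0,0,0,0,0,0,210],[0,0,0,0,0,0,255],[0,0,0,0,0,0,255]]
  ],
  "grip_force": 40
}}

```text
time_s: 5.75
ee_pos: [0.5356, -0.0817, 0.167]
orientation: [-1.569, 0.094, -0.096]
ft_force: [-0.9, -1.0, 0.6]
width: 0.0123
```

Emit:
{"fn": "send_rows", "kwargs": {
  "motion": [
    [[0,0,0,0,0,0,255],[0,0,0,0,0,0,255],[0,0,0,0,0,0,255]]
  ]
}}

```text
time_s: 6.05
ee_pos: [0.5356, -0.0816, 0.1671]
orientation: [-1.569, 0.094, -0.096]
ft_force: [0.4, 1.1, 4.5]
width: 0.0115
```

Emit:
{"fn": "send_rows", "kwargs": {
  "motion": [
    [[0,0.08,0,0,0,0,255],[0,0.18,0,0,0,0,255],[0,0.29,0,0,0,0,255],[0,0.4,0,0,0,0,255],[0,0.5,0,0,0,0,255]]
  ],
  "grip_force": 60
}}

```text
time_s: 6.55
ee_pos: [0.5357, -0.0815, 0.1672]
orientation: [-1.514, 0.488, -0.49]
ft_force: [-0.5, 0.8, 5.5]
width: 0.0106
```

Emit:
{"fn": "send_rows", "kwargs": {
  "motion": [
    [[0,0.1,0,0,0,0,255],[0,0.2,0,0,0,0,255],[0,0.3,0,0,0,0,255],[0,0.4,0,0,0,0,255],[0,0.5,0,0,0,0,255]]
  ]
}}

```text
time_s: 7.05
ee_pos: [0.5358, -0.0814, 0.1672]
orientation: [-1.387, 0.873, -0.875]
ft_force: [-0.1, 1.5, 4.5]
width: 0.0112
```

Run:
```python
from h import *
o=robot.get_obs(); print(o['q'].round(3),o['time_s'],o['ee_pos'].round(4),o['ft_force'],o['torque'],o['width'])
plan([])
```

```text
[-2.700e-01  1.810e-01 -3.120e-01  1.076e+00  1.000e-03  8.540e-01] 7.05 [ 0.5358 -0.0814  0.1672] [-0.13207034  1.48129639  4.47650893] [0.27573466 0.05424623 0.0393097 ] 0.011163427290924916
start [ 0.5358 -0.0814  0.1672 25.5741]
```

Emit:
{"fn": "send_rows", "kwargs": {
  "motion": [
    [[0,0.08,0,0,0,0,255],[0,0.15,0,0,0,0,255],[0,0.2,0,0,0,0,255]]
  ]
}}

```text
time_s: 7.35
ee_pos: [0.5358, -0.0814, 0.1672]
orientation: [-1.315, 1.023, -1.025]
ft_force: [0.5, 1.0, 4.8]
width: 0.0108
```

Run:
```python
from h import *
o=robot.get_obs(); print(o['time_s'],o['ft_force'].round(2),o['torque'].round(3))
plan([])
```

```text
7.35 [0.45 1.02 4.76] [0.288 0.066 0.037]
start [ 0.5358 -0.0814  0.1672 14.2138]
```

Emit:
{"fn": "send_rows", "kwargs": {
  "motion": [
    [[0,0.03,0,0,0,0,255],[0,0.06,0,0,0,0,255]]
  ]
}}

```text
time_s: 7.55
ee_pos: [0.5358, -0.0814, 0.1672]
orientation: [-1.291, 1.067, -1.07]
ft_force: [-0.4, 2.2, 5.6]
width: 0.0106
```

Run:
```python
from h import *
o=robot.get_obs(); print(o['time_s'],o['ft_force'].round(2),o['torque'].round(3))
plan([])
```

```text
7.55 [-0.44  2.18  5.57] [0.274 0.128 0.039]
start [ 0.5358 -0.0814  0.1672 10.8402]
```

Emit:
{"fn": "send_rows", "kwargs": {
  "motion": [
    [[0,0.03,0,0,0,0,255],[0,0.05,0,0,0,0,255]]
  ]
}}

```text
time_s: 7.75
ee_pos: [0.5347, -0.0816, 0.1672]
orientation: [-1.273, 1.105, -1.105]
ft_force: [-4.3, 0.3, 8.2]
width: 0.0111
```

Run:
```python
from h import *
o=robot.get_obs(); print(o['time_s'],o['ft_force'].round(2),o['torque'].round(3))
plan([])
```

```text
7.75 [-4.34  0.31  8.19] [0.051 0.934 0.514]
start [ 0.5347 -0.0816  0.1672  8.0622]
```

Emit:
{"fn": "send_rows", "kwargs": {
  "motion": [
    [[0,0,0,0,0,0,200],[0,0,0,0,0,0,120],[0,0,0,0,0,0,60],[0,0,0,0,0,0,60]]
  ]
}}

```text
time_s: 8.15
ee_pos: [0.5349, -0.0815, 0.1659]
orientation: [-1.272, 1.106, -1.105]
ft_force: [-0.5, -1.1, 0.3]
width: 0.0615
```

Emit:
{"fn": "send_rows", "kwargs": {
  "motion": [
    [[0,0,0,0,-1.5,0,60],[0,0,0,0,-3,0,60],[0,0,0,0,-4.5,0,60],[0,-0.05,0,0,-5.5,0,60],[0,-0.15,0,0,-6,0,60]]
  ]
}}

```text
time_s: 8.65
ee_pos: [0.5357, -0.0818, 0.2275]
orientation: [-1.333, 0.989, -0.992]
ft_force: [0.9, -1.1, 0.2]
width: 0.065
```

Emit:
{"fn": "send_rows", "kwargs": {
  "motion": [
    [[0,-0.14,0,0,0,0,60],[0,-0.28,0,0,0,0,60],[0,-0.42,0,0,0,0,60],[0,-0.56,0,0,0,0,60],[0,-0.7,0,0,0,0,60]]
  ]
}}

```text
time_s: 9.15
ee_pos: [0.535, -0.0815, 0.2261]
orientation: [-1.523, 0.451, -0.45]
ft_force: [-0.1, -0.0, 0.0]
width: 0.0655
```

Run:
```python
from h import *
o=robot.get_obs(); print(o['time_s'],o['ft_force'].round(2),o['torque'].round(3))
im=snap('wrist','w3'); cv2.imwrite('pics/w3b.png',(255*(cv2.resize(im[:,:,::-1],(800,600),interpolation=cv2.INTER_CUBIC)/255.)**.5).astype('uint8'))
plan([])
```

```text
9.15 [-0.05 -0.05  0.02] [-0.041 -0.018  0.029]
start [ 0.535  -0.0816  0.2261 57.2575]
```

View pics/w3b.png

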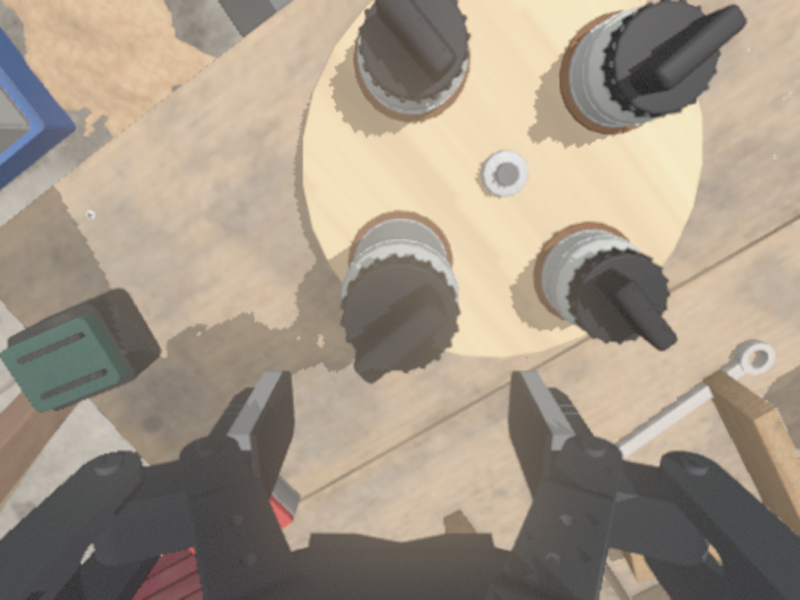

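Emit:
{"fn": "send_rows", "kwargs": {
  "motion": [
    [[0,-0.14,0,0,0,0,60],[0,-0.28,0,0,0,0,60],[0,-0.42,0,0,0,0,60],[0,-0.56,0,0,0,0,60],[0,-0.7,0,0,0,0,60]]
  ]
}}

```text
time_s: 9.7
ee_pos: [0.535, -0.0815, 0.2261]
orientation: [-1.569, -0.096, 0.096]
ft_force: [-0.1, -1.0, -0.3]
width: 0.0654
```

Emit:
{"fn": "send_rows", "kwargs": {
  "motion": [
    [[0,-0.14,0,0,0,0,60],[0,-0.28,0,0,0,0,60],[0,-0.42,0,0,0,0,60],[0,-0.56,0,0,0,0,60],[0,-0.7,0,0,0,0,60]]
  ]
}}

```text
time_s: 10.2
ee_pos: [0.535, -0.0816, 0.2261]
orientation: [-1.473, -0.642, 0.643]
ft_force: [-1.0, -0.4, 0.1]
width: 0.0651
```

Emit:
{"fn": "send_rows", "kwargs": {
  "motion": [
    [[0,-0.14,0,0,0,0,60],[0,-0.28,0,0,0,0,60],[0,-0.42,0,0,0,0,60],[0,-0.56,0,0,0,0,60],[0,-0.7,0,0,0,0,60]]
  ]
}}

```text
time_s: 10.7
ee_pos: [0.535, -0.0816, 0.2261]
orientation: [-1.232, -1.173, 1.174]
ft_force: [0.1, 0.5, -0.1]
width: 0.0654
```

Emit:
{"fn": "send_rows", "kwargs": {
  "motion": [
    [[0,-0.1,0,0,0,0,60],[0,-0.187,0,0,0,0,60],[0,-0.187,0,0,0,0,60]]
  ]
}}

```text
time_s: 11.0
ee_pos: [0.535, -0.0815, 0.2261]
orientation: [-1.143, -1.307, 1.307]
ft_force: [0.2, 0.3, 0.3]
width: 0.0655
```

Run:
```python
from h import *
o=robot.get_obs(); print(o['q'].round(3),o['time_s'],o['ft_force'].round(2),o['torque'].round(3))
im=snap('wrist','w4'); cv2.imwrite('pics/w4b.png',(255*(cv2.resize(im[:,:,::-1],(800,600),interpolation=cv2.INTER_CUBIC)/255.)**.5).astype('uint8'))
plan([(.535,-.0818,.167,188.3)])
```

```text
[-0.271  0.138 -0.233  1.2   -0.    -1.975] 11.0 [0.18 0.31 0.33] [-0.02   0.059  0.005]
start [ 5.350000e-01 -8.160000e-02  2.262000e-01 -1.724336e+02]
[[0.0, -1.259, 0.0, -0.0, 1.18, 0.0, 0.0], [0.0, -2.518, 0.0, -0.01, 2.37, 0.0, 0.0], [0.0, -3.778, 0.0, -0.01, 3.55, 0.0, 0.0], [0.0, -5.037, 0.0, -0.02, 4.74, 0.0, 0.0], [0.0, -6.296, 0.0, -0.02, 5.92, 0.0, 0.0]]
```

View pics/w4b.png

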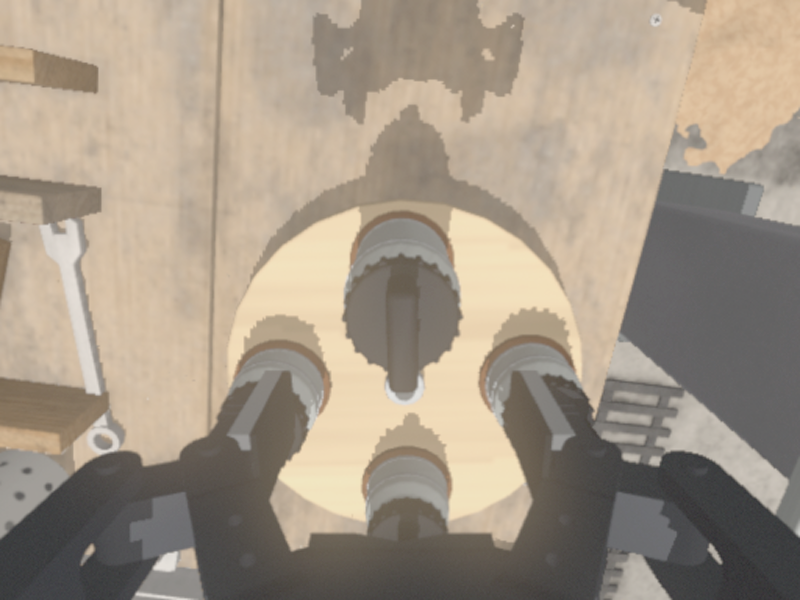

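Emit:
{"fn": "send_rows", "kwargs": {
  "motion": [
    [[0,0,0,0,1.5,0,60],[0,0,0,0,3,0,60],[0,0,0,0,4.5,0,60],[0,0,0,0,5.5,0,60],[0,0,0,0,5.9,0,60]]
  ]
}}

```text
time_s: 11.55
ee_pos: [0.5342, -0.0813, 0.1661]
orientation: [-1.141, -1.306, 1.308]
ft_force: [-0.6, 0.3, 0.6]
width: 0.0653
```

Emit:
{"fn": "send_rows", "kwargs": {
  "motion": [
    [[0,0,0,0,0,0,150],[0,0,0,0,0,0,200],[0,0,0,0,0,0,210],[0,0,0,0,0,0,255],[0,0,0,0,0,0,255]]
  ],
  "grip_force": 40
}}

```text
time_s: 12.05
ee_pos: [0.5351, -0.0818, 0.1683]
orientation: [-1.143, -1.309, 1.309]
ft_force: [-2.4, -0.7, 5.0]
width: 0.0112
```

Emit:
{"fn": "send_rows", "kwargs": {
  "motion": [
    [[0,0,0,0,0,0,255],[0,0,0,0,0,0,255],[0,0,0,0,0,0,255]]
  ]
}}

```text
time_s: 12.35
ee_pos: [0.535, -0.0818, 0.1682]
orientation: [-1.143, -1.308, 1.309]
ft_force: [-3.1, 0.5, 6.6]
width: 0.011
```

Run:
```python
from h import *
o=robot.get_obs(); print(o['q'].round(3),o['time_s'],o['ft_force'].round(2),o['torque'].round(3),o['width'])
plan([])
A=np.array([.5215,.0015]); v=o['ee_pos'][:2]-A; print(np.hypot(*v),np.degrees(np.arctan2(v[1],v[0])))
```

```text
[-2.710e-01  1.800e-01 -3.110e-01  1.079e+00 -1.000e-03 -1.978e+00] 12.35 [-3.07  0.53  6.56] [-0.103  0.674  0.431] 0.011035687055560047
start [ 5.350000e-01 -8.180000e-02  1.682000e-01 -1.722105e+02]
0.08441851214758082 -80.76766528885229
```

```bash
cat >> h.py <<'E'
def arc(A,phis):
    o=robot.get_obs(); M=R.from_rotvec(o['orientation']).as_matrix()
    c=M.T@np.array([A[0]-o['ee_pos'][0],A[1]-o['ee_pos'][1],0]); c[1]=0; print('c',c.round(4))
    for f in phis:
        s=100*(c-R.from_rotvec([0,f,0]).apply(c)); print([0,f,0,*[float(v) for v in s.round(2)],255])
E
python3 - <<'E'
from h import *
arc([.5215,.0015],[.08,.16,.24,.32,.4,.1,.2,.3,.5])
E
```

```text
c [0.0844 0.     0.0021]
[0, 0.08, 0, 0.01, 0.0, 0.68, 255]
[0, 0.16, 0, 0.07, 0.0, 1.35, 255]
[0, 0.24, 0, 0.19, 0.0, 2.01, 255]
[0, 0.32, 0, 0.36, 0.0, 2.67, 255]
[0, 0.4, 0, 0.58, 0.0, 3.3, 255]
[0, 0.1, 0, 0.02, 0.0, 0.84, 255]
[0, 0.2, 0, 0.13, 0.0, 1.68, 255]
[0, 0.3, 0, 0.31, 0.0, 2.5, 255]
[0, 0.5, 0, 0.93, 0.0, 4.07, 255]
```

Emit:
{"fn": "send_rows", "kwargs": {
  "motion": [
    [[0,0.08,0,0.01,0,0.68,255],[0,0.16,0,0.07,0,1.35,255],[0,0.24,0,0.19,0,2.01,255],[0,0.32,0,0.36,0,2.67,255],[0,0.4,0,0.58,0,3.3,255]]
  ],
  "grip_force": 60
}}

```text
time_s: 12.85
ee_pos: [0.5013, -0.0805, 0.1683]
orientation: [-1.325, -1.01, 1.011]
ft_force: [-4.0, 0.6, 6.4]
width: 0.0106
```

Run:
```python
from h import *
o=robot.get_obs(); print(o['q'].round(3),o['time_s'],o['ft_force'].round(2),o['torque'].round(3),o['width'])
M=R.from_rotvec(o['orientation']).as_matrix(); print('tool F',(M.T@o['ft_force']).round(2))
plan([])
A=np.array([.5215,.0015]); v=o['ee_pos'][:2]-A; print(np.hypot(*v),np.degrees(np.arctan2(v[1],v[0])))
arc(A,[.4])
```

```text
[-2.860e-01  1.220e-01 -3.800e-01  1.068e+00 -1.000e-03 -1.590e+00] 12.85 [-3.99  0.63  6.4 ] [-0.025  0.75   0.512] 0.010613223199605892
tool F [-0.45 -6.4   4.01]
start [ 5.013000e-01 -8.050000e-02  1.683000e-01  1.647005e+02]
0.08444113614398016 -103.86095800686788
c [0.0844 0.     0.0021]
[0, 0.4, 0, 0.58, 0.0, 3.3, 255]
```

Emit:
{"fn": "send_rows", "kwargs": {
  "motion": [
    [[0,0.08,0,0.01,0,0.68,255],[0,0.16,0,0.07,0,1.35,255],[0,0.24,0,0.19,0,2.01,255],[0,0.32,0,0.36,0,2.67,255],[0,0.4,0,0.58,0,3.3,255]]
  ]
}}

```text
time_s: 13.35
ee_pos: [0.4707, -0.0661, 0.1683]
orientation: [-1.454, -0.705, 0.706]
ft_force: [-4.3, 0.7, 7.7]
width: 0.0106
```

Emit:
{"fn": "send_rows", "kwargs": {
  "motion": [
    [[0,0.08,0,0.01,0,0.68,255],[0,0.16,0,0.07,0,1.35,255],[0,0.24,0,0.19,0,2.01,255],[0,0.32,0,0.36,0,2.67,255],[0,0.4,0,0.58,0,3.3,255]]
  ]
}}

```text
time_s: 13.85
ee_pos: [0.4481, -0.0408, 0.1683]
orientation: [-1.534, -0.394, 0.396]
ft_force: [-4.5, -0.3, 8.9]
width: 0.0107
```

```bash
cat > st.py <<'E'
from h import *
o=robot.get_obs(); print(o['q'].round(3),o['time_s'],o['ft_force'].round(2),o['torque'].round(3),o['width'])
M=R.from_rotvec(o['orientation']).as_matrix(); print('tool F',(M.T@o['ft_force']).round(2))
plan([])
A=np.array([.5215,.0015]); v=o['ee_pos'][:2]-A; print(np.hypot(*v),np.degrees(np.arctan2(v[1],v[0])))
arc(A,[.4])
E
python3 st.py
```

```text
[-0.235  0.02  -0.491  1.06  -0.    -0.738] 13.85 [-4.46 -0.28  8.91] [0.109 0.995 0.498] 0.010729614481771541
tool F [-4.05 -8.91  1.91]
start [ 4.481000e-01 -4.080000e-02  1.683000e-01  1.188634e+02]
0.0847546403325104 -150.0371798191886
c [0.0847 0.     0.0016]
[0, 0.4, 0, 0.61, 0.0, 3.31, 255]
```

Emit:
{"fn": "send_rows", "kwargs": {
  "motion": [
    [[0,0.08,0,0.01,0,0.68,255],[0,0.16,0,0.07,0,1.35,255],[0,0.24,0,0.19,0,2.01,255],[0,0.32,0,0.36,0,2.67,255],[0,0.4,0,0.58,0,3.3,255]]
  ]
}}

```text
time_s: 14.35
ee_pos: [0.4371, -0.0087, 0.1683]
orientation: [-1.568, -0.081, 0.082]
ft_force: [-3.9, 0.9, 8.7]
width: 0.0112
```

Emit:
{"fn": "send_rows", "kwargs": {
  "motion": [
    [[0,0.08,0,0.01,0,0.68,255],[0,0.16,0,0.07,0,1.35,255],[0,0.24,0,0.19,0,2.01,255],[0,0.32,0,0.36,0,2.67,255],[0,0.4,0,0.58,0,3.3,255]]
  ]
}}

```text
time_s: 14.85
ee_pos: [0.4396, 0.0252, 0.1683]
orientation: [-1.556, 0.233, -0.232]
ft_force: [-3.7, 1.9, 7.8]
width: 0.0105
```

```bash
cat >> st.py <<'E'
import sys
nm=sys.argv[1]
for c in ['wrist','side','top']:
    im=snap(c,nm+c); cv2.imwrite(f'pics/{nm}{c}b.png',(255*(cv2.resize(im[:,:,::-1],(800,600),interpolation=cv2.INTER_CUBIC)/255.)**.6).astype('uint8'))
    for n in ['front_place','cap_grip','turntable','base','tall_canister']:
        r=robot.tip_of(n,c)
        print(c,n,[(np.round(cam2w(c,d['xyz']),3).tolist(),round(d['confidence'],2)) for d in r[:2]])
E
python3 st.py e1
```

```text
[-0.091  0.002 -0.509  1.06   0.002  0.205] 14.85 [-3.67  1.86  7.82] [0.488 0.929 0.344] 0.010517307328978173
tool F [-4.06 -7.81  0.72]
start [4.39600e-01 2.52000e-02 1.68300e-01 7.30353e+01]
0.08525564201096829 163.8608677401434
c [0.0852 0.     0.0012]
[0, 0.4, 0, 0.63, 0.0, 3.33, 255]
wrist front_place [([0.44, 0.031, 0.171], 0.85)]
wrist cap_grip [([0.44, 0.029, 0.169], 0.84)]
wrist turntable []
wrist base []
wrist tall_canister []
side front_place [([0.441, 0.029, 0.164], 0.71), ([0.438, 0.024, 0.091], 0.16)]
side cap_grip [([0.439, 0.026, 0.168], 0.65)]
side turntable [([0.52, 0.002, 0.027], 0.76), ([0.44, 0.029, 0.094], 0.64)]
side base [([0.524, -0.002, 0.0], 0.88)]
side tall_canister [([0.44, 0.027, 0.09], 0.83)]
top front_place []
top cap_grip []
top turntable [([0.52, 0.002, 0.023], 0.68)]
top base [([0.516, -0.002, -0.0], 0.61)]
top tall_canister []
```

View pics/e1wristb.png

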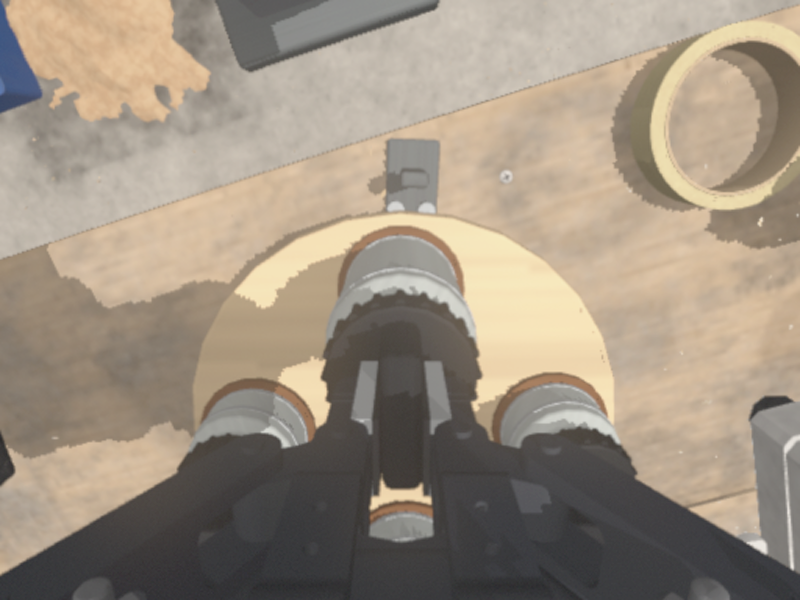

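View pics/e1topb.png

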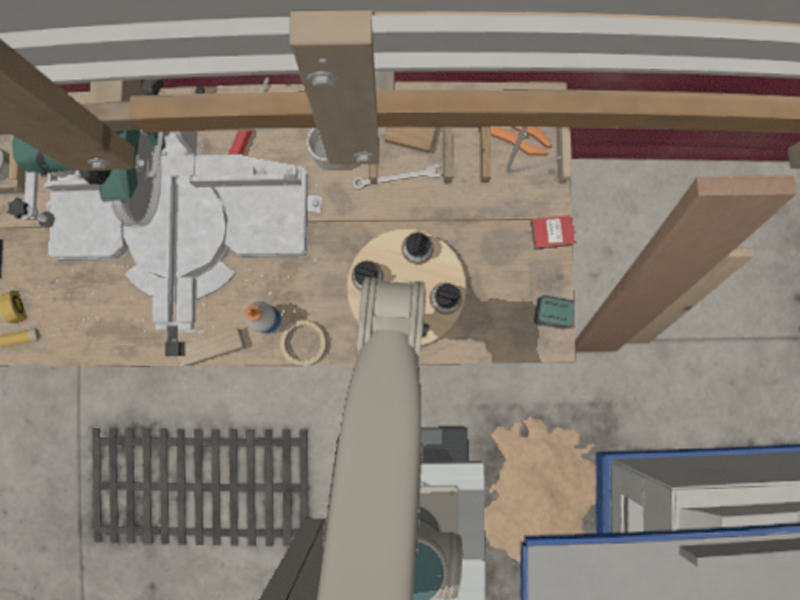

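View pics/e1sideb.png

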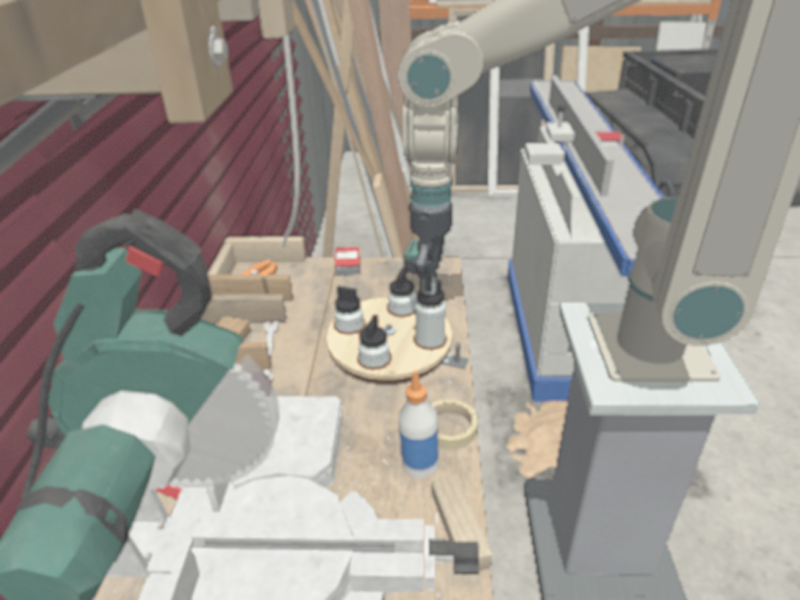

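Run:
```python
from h import *
im=cv2.imread('pics/e1wrist.png')
c=im[80:240,200:325]; c=cv2.resize(c,None,fx=5,fy=5,interpolation=cv2.INTER_CUBIC)[:600]
c=(255*(c/255.)**0.6).astype('uint8'); cv2.imwrite('pics/e1c.png',c)
u=lambda p,z:unproj('wrist',np.array(p)*.64,z)
for A in [(.5215,.0015),(.5203,.0007),(.5225,.0025)]:
  for p,z in [((414,178),.048),((414,140),.004),((412.5,208),.012)]:
    w=u(p,z)-A; print(u(p,z).round(4),np.hypot(*w).round(4),np.degrees(np.arctan2(w[1],w[0])).round(2))
  v=robot.get_obs()['ee_pos'][:2]-A; print('tcp',np.degrees(np.arctan2(v[1],v[0])).round(2))
```

```text
[0.3866 0.0495] 0.1432 160.41
[0.3693 0.056 ] 0.1616 160.31
[0.4048 0.0444] 0.1244 159.82
tcp 163.46
[0.3866 0.0495] 0.1424 159.94
[0.3693 0.056 ] 0.1608 159.9
[0.4048 0.0444] 0.1235 159.28
tcp 162.71
[0.3866 0.0495] 0.1438 160.92
[0.3693 0.056 ] 0.1622 160.76
[0.4048 0.0444] 0.125 160.41
tcp 164.29
```

View pics/e1c.png

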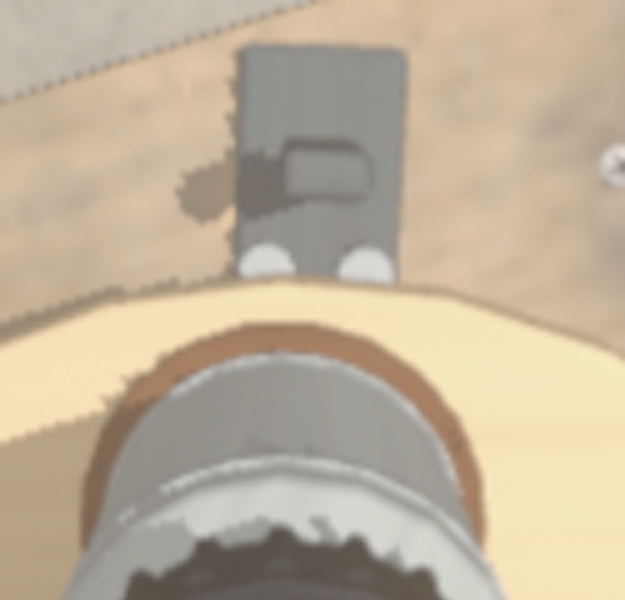

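Emit:
{"fn": "send_rows", "kwargs": {
  "motion": [
    [[0,0.03,0,0,0,0.26,255],[0,0.05,0,0.01,0,0.43,255],[0,0.05,0,0.01,0,0.43,255],[0,0.05,0,0.01,0,0.43,255]]
  ]
}}

```text
time_s: 16.15
ee_pos: [0.4409, 0.0295, 0.1683]
orientation: [-1.551, 0.27, -0.268]
ft_force: [-4.4, 3.7, 8.9]
width: 0.0104
```

```bash
python3 st.py e2
python3 - <<'E'
import cv2
im=cv2.imread('pics/e2wrist.png')
c=im[80:240,180:340]; c=cv2.resize(c,None,fx=5,fy=5,interpolation=cv2.INTER_CUBIC)[:600]
c=(255*(c/255.)**0.6).astype('uint8'); cv2.imwrite('pics/e2c.png',c)
E
```

```text
[-0.082  0.005 -0.506  1.061  0.003  0.261] 16.15 [-4.43  3.65  8.88] [0.677 1.052 0.14 ] 0.010356680398561743
tool F [-5.42 -8.87  1.97]
start [4.40900e-01 2.95000e-02 1.68300e-01 7.03464e+01]
0.08528030625426601 160.86656157183242
c [0.0853 0.     0.0008]
[0, 0.4, 0, 0.64, 0.0, 3.33, 255]
wrist front_place [([0.441, 0.038, 0.168], 0.95)]
wrist cap_grip [([0.44, 0.031, 0.169], 0.71)]
wrist turntable []
wrist base [([0.439, 0.035, 0.167], 0.43)]
wrist tall_canister []
side front_place [([0.467, -0.311, -0.003], 0.73), ([0.441, 0.03, 0.165], 0.72)]
side cap_grip [([0.439, 0.028, 0.165], 0.64)]
side turntable [([0.521, 0.002, 0.03], 0.74)]
side base [([0.521, 0.002, 0.002], 0.67)]
side tall_canister [([0.44, 0.028, 0.095], 0.85)]
top front_place []
top cap_grip []
top turntable [([0.523, 0.001, 0.019], 0.95)]
top base [([0.519, -0.001, -0.0], 0.79)]
top tall_canister []
```

View pics/e2c.png

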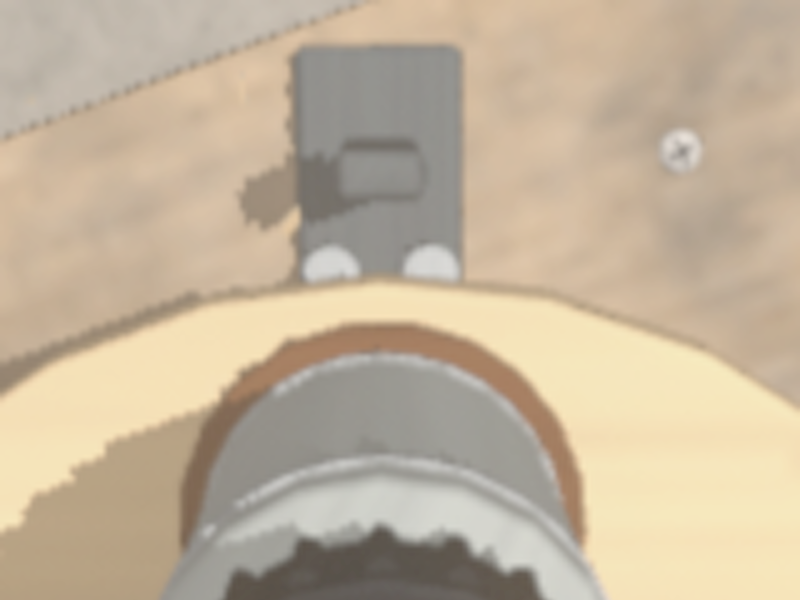

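Emit:
{"fn": "send_rows", "kwargs": {
  "motion": [
    [[0,0.006,0,0,0,0,255],[0,0.012,0,0,0,0,255],[0,0.012,0,0,0,0,255],[0,0.012,0,0,0,0,255],[0,0.012,0,0,0,0,255]]
  ],
  "grip_force": 80
}}

```text
time_s: 17.55
ee_pos: [0.441, 0.0297, 0.1683]
orientation: [-1.549, 0.279, -0.277]
ft_force: [-4.3, 3.9, 9.3]
width: 0.0104
```

```bash
python3 st.py e3
python3 - <<'E'
import cv2
im=cv2.imread('pics/e3wrist.png')
c=im[80:240,180:340]; c=cv2.resize(c,None,fx=5,fy=5,interpolation=cv2.INTER_CUBIC)[:600]
c=(255*(c/255.)**0.6).astype('uint8'); cv2.imwrite('pics/e3c.png',c)
E
```

```text
[-0.082  0.005 -0.506  1.06   0.004  0.272] 17.55 [-4.31  3.95  9.33] [0.83  0.99  0.385] 0.010418351220209362
tool F [-5.43 -9.32  2.24]
start [4.41000e-01 2.97000e-02 1.68300e-01 6.97034e+01]
0.08526030405352798 160.68848239882303
c [0.0852 0.     0.0015]
[0, 0.4, 0, 0.62, 0.0, 3.33, 255]
wrist front_place [([0.439, 0.031, 0.168], 0.71)]
wrist cap_grip [([0.44, 0.03, 0.171], 0.66)]
wrist turntable []
wrist base []
wrist tall_canister [([0.439, 0.031, 0.168], 0.23)]
side front_place [([0.443, 0.028, 0.167], 0.63)]
side cap_grip [([0.441, 0.029, 0.168], 0.66)]
side turntable [([0.522, -0.003, 0.028], 0.79)]
side base [([0.443, 0.028, 0.165], 0.74), ([0.522, -0.001, 0.001], 0.73)]
side tall_canister [([0.44, 0.028, 0.089], 0.68)]
top front_place []
top cap_grip []
top turntable [([0.521, 0.004, 0.022], 0.75)]
top base [([0.52, -0.001, -0.005], 0.75)]
top tall_canister []
```

View pics/e3c.png

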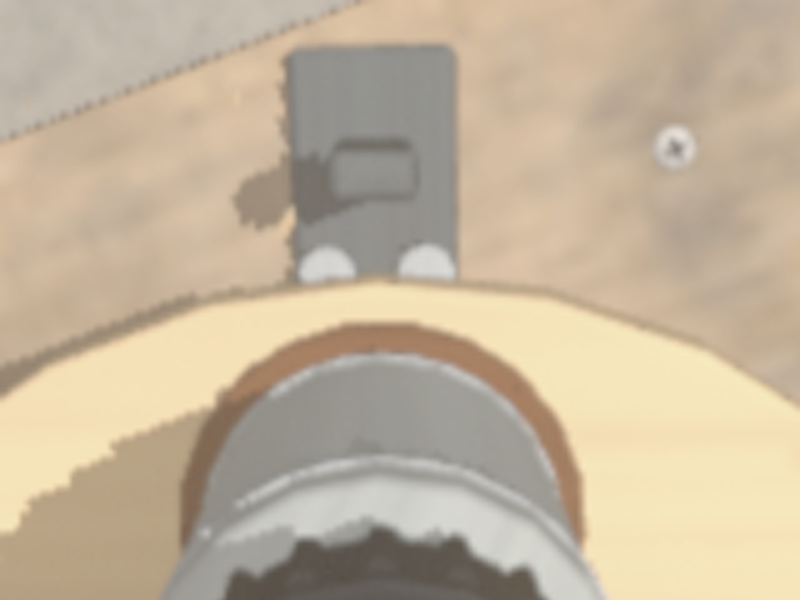

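View pics/e3wristb.png

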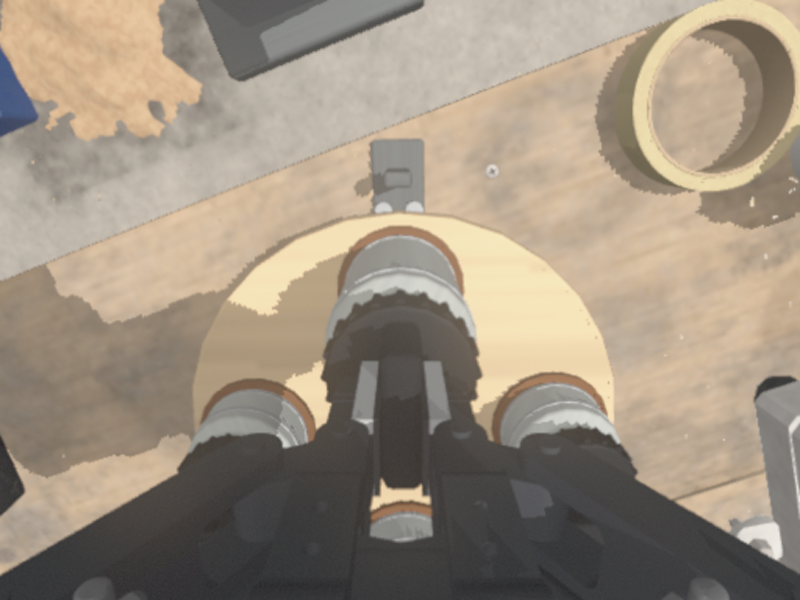

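Run:
```python
from h import *
from scipy.optimize import least_squares
im=cv2.imread('pics/e3wrist.png').astype(float)
u=lambda p,z:unproj('wrist',np.array(p),z)
G=cv2.GaussianBlur(im[:,:,2],(0,0),0.7).astype(np.float32)
A0=np.array([.5212,.0012]); pts=[]
for t in np.radians(np.arange(80,260,1.5)):
    rs=np.arange(.113,.137,.0005)
    P=np.c_[A0[0]+rs*np.cos(t),A0[1]+rs*np.sin(t),np.full(len(rs),.04)]
    uv=proj('wrist',P).astype(np.float32)
    v=cv2.remap(G,uv[:,0][None],uv[:,1][None],cv2.INTER_LINEAR)[0]
    d=np.diff(v); k=d.argmin()
    if d[k]<-4 and 3<k<len(d)-4 and v[:k].mean()>150: pts.append([rs[k],t])
pts=np.array(pts); print(len(pts),np.degrees(pts[[0,-1],1]))
xy=A0+np.c_[pts[:,0]*np.cos(pts[:,1]),pts[:,0]*np.sin(pts[:,1])]
for free in (0,1):
    f=lambda x:np.hypot(xy[:,0]-x[0],xy[:,1]-x[1])-(x[2] if free else .125)
    r=least_squares(f,[*A0,.125],loss='soft_l1',f_scale=.0007); A=r.x[:2]; print('disc',r.x,np.median(abs(f(r.x))))
    ptr=u([180+374/5,80+170/5],.048); foot=u([180+372.5/5,80+46/5],.004)
    can=robot.get_obs()['ee_pos'][:2]
    # ring extremes tangentially ~ row 500 crop
    l=u([180+181/5,80+500/5],.041); rr=u([180+583/5,80+500/5],.041); can2=(l+rr)/2; print('ring w',np.linalg.norm(l-rr))
    for n,p in [('ptr',ptr),('foot',foot),('tcp',can),('ring',can2)]:
        w=p-A; print(n,p.round(4),np.hypot(*w).round(4),np.degrees(np.arctan2(w[1],w[0])).round(2))
```

```text
88 [ 80.  210.5]
disc [0.52232734 0.00127086 0.125     ] 0.0003712554836163076
ring w 0.06719198750545056
ptr [0.3867 0.0493] 0.1439 160.52
foot [0.3689 0.0555] 0.1627 160.53
tcp [0.4411 0.0297] 0.0861 160.72
ring [0.438  0.0316] 0.0896 160.2
disc [0.52049327 0.00254623 0.12312571] 0.00014490764359676583
ring w 0.06719198750545056
ptr [0.3867 0.0493] 0.1417 160.76
foot [0.3689 0.0555] 0.1605 160.74
tcp [0.4411 0.0297] 0.0839 161.12
ring [0.438  0.0316] 0.0874 160.58
```

Emit:
{"fn": "send_rows", "kwargs": {
  "motion": [
    [[0,0,0,0,0,0,255],[0,0,0,0,0,0,255],[0,0,0,0,0,0,255]]
  ]
}}

```text
time_s: 18.75
ee_pos: [0.441, 0.0297, 0.1683]
orientation: [-1.549, 0.279, -0.277]
ft_force: [-4.8, 4.7, 8.6]
width: 0.0102
```

Run:
```python
from h import *
o=robot.get_obs(); print(o['time_s'],o['ee_pos'].round(4),o['ft_force'].round(2),o['torque'].round(3),abs(o['qd']).max(),o['width'])
print(robot.close_job())
```

```text
18.75 [0.441  0.0297 0.1683] [-4.76  4.71  8.64] [0.831 1.019 0.368] 0.0014028645789163764 0.010170807441854104
the job is handed in; nothing more can be done
None
```

I screwed the cap clockwise about 75° to its hard stop. I then let go and re-gripped the bar half a turn round, because the last joint would otherwise have run out of range. From there I turned the carousel about 117° clockwise to the front. The job was handed in at 18.75 s of the 51 s allowed, with the gripper still closed on the cap's bar.

- **Cap:** the stop showed as a jump in wrist torque from 0.04 to 0.51 N m. After re-gripping, the bar pointed straight at the hub in the wrist picture. At the end the wrist torque was still 0.37 N m in the tightening direction.
- **Position at the front:** the tall canister is at 160.2–161.1° about the turning axis and the pointer at 160.5–160.8°, so they agree within about 0.5°. The spread comes from small disagreements between my estimates of the axis. The detectors' point positions were 1–3 mm apart, with one outlier of about 8 mm for the front place, and the pixel measurements did not bear that outlier out.
- **Final hold:** the grip is 80 N, the arm is motionless, and the wrist force is about 11 N, well under the limits.
- **Other things on the bench:** I never went near the glue bottle, tape or battery. The last pictures showed them where they were, but I did not measure them again.

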